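Show the root of a test weld to the inspection camera

TASK

Swing the welding fixture's hold-down arm about a quarter turn aside, lift the welded flat coupon out of the fixture, and show its underside (the root of the weld) to the inspection camera: centred 150 mm in front of the lens, the underside square to the lens, the seam level across the view. Finish while still holding it there in the gripper, steady and touching nothing else; do not knock the camera out of its setting, and leave everything else lying on the bench where it is.

Things in the scene. Friction and masses are not known exactly. Their poses are not given: they have to be found in the camera images.
- fixture: Welding fixture fixed to the bench, left or right of the robot; base plate 215 x 100 x 10 mm (x from -85 to 130). Origin on the bench under the centre of the coupon; x along the coupon to the pivot post, z up. Four blocks carry the coupon 36 mm up; end stops and side lips (x = +-42 to 58) rise 6 mm past its underside, 2 mm clear. Nothing beside its middle 80 mm: grip there, over the 50 mm width.
- holddown (a joint): Angle of the hold-down arm about its post (100 mm from the fixture's origin along +x). 0: arm lies over the coupon, pointing to the fixture's -x; grows counter-clockwise seen from above (end moves to the fixture's -y), stop at 1.75 rad. Starts at 0 to 0.25; light friction (1.2 N at the handle), stays where left. Arm 22 mm wide, underside 48, top 58 mm above the bench.
- swing_handle (a point): Point on the axis of the upright round black handle (16 mm thick, from 58 to 100 mm above the bench) at the free end of the hold-down arm; 82 mm above the bench, 100 mm from the pivot axis.
- swing_pivot (a point): Point on the pivot axis of the hold-down arm, 82 mm above the bench.
- coupon: Flat welded coupon in the fixture: bright steel, 120 x 50 x 8 mm, 0.26 to 0.48 kg, butt weld along its middle: wide cap bead (2 mm high) on top, narrow root bead (1.6 mm) below. Origin at the centre of its underside, 36 mm above the bench at the start; x along the seam (and the fixture's x), y across, z from underside to top.
- camera: Lens of the inspection camera: black tube 40 mm across before a grey block 56 mm wide. Origin at the centre of the lens front; z the viewing direction out of the lens (up and towards the robot, 27 to 43 degrees off vertical), y level across the view. Lens 105 to 175 mm above the bench; height and tilt differ each time. Post behind it up to 202 mm. Clamped, but a hard knock shifts it.
- stand: Fixed aluminium base of the camera, 265 x 120 x 12 mm; origin on the bench roughly under the place where the coupon is shown; x runs towards the camera, from -50 to +215 mm.
- lens_cap: Black lens cap on the camera's base, 40 mm across, 10 mm high; origin at its underside. Leave alone.
- t_coupon: T-shaped welded coupon on the bench, 100 x 50 mm, 46 mm high; origin at its underside. Leave alone.
- blank: Plain steel strip on the bench, 120 x 25 x 8 mm; origin at its underside. Leave alone.
- pipe: Short pipe standing on the bench, 34 mm across, 40 mm high; origin at its underside. Leave alone.
- hammer: Hammer lying on the bench at the right; origin at its underside. Leave alone.
- wirebrush: Brush lying on the bench at the right; origin at its underside. Leave alone.
- magnet_square: Grey magnetic welding square, L-shaped, 90 mm, 22 mm high, on the bench at the right; origin at its underside. Leave alone.
There are look-alikes about, which are no part of the job. Leave any pink or purple look-alike of the fixture alone.

How it is judged:
On the way, in this order (a step that is already met when the one before it is completed fails the run):
1. the hold-down arm is swung clear of the coupon (value of joint holddown above 1.2 rad), for 0.1 s.
2. the coupon is lifted out of the fixture in the gripper (height (world z) of coupon above 0.09 m and contact force between coupon and the fingers above 1 N and value of joint holddown above 1.2 rad), for 0.1 s.
At the end, for the whole second after the job is handed in: Arm still swung past 1.2 rad; coupon held at rest by the fingers alone, underside centre within 18 mm of the lens axis (each way) and 130 to 170 mm before the lens, underside facing the lens within 0.2 rad, seam level across the view within 0.2 rad (value of joint holddown above 1.2 rad and contact force between coupon and the fingers above 1 N and height (world z) of coupon above 0.15 m and x of coupon in the frame of camera between -0.018 and 0.018 m and y of coupon in the frame of camera between -0.018 and 0.018 m and z of coupon in the frame of camera between 0.13 and 0.17 m and angle between the z axis of coupon and the z axis of camera, either way round below 0.2 rad and angle between the x axis of coupon and the y axis of camera, either way round below 0.2 rad and angle between coupon's own z axis and vertical below 1.2 rad and linear speed of coupon below 0.02 m/s and angular speed of coupon below 0.1 rad/s and contact force between coupon and fixture below 0.1 N and contact force between coupon and stand below 0.1 N); the arm keeps its last pose, push and grip.
It fails at once if the camera is knocked out of its setting (10 mm) (distance of camera from where it was at the start of the episode above 0.01 m).
It fails at once if a thing lying on the bench is shoved more than 30 mm (distance of any of lens_cap, t_coupon, blank, pipe, hammer, wirebrush, magnet_square from where it was at the start of the episode above 0.03 m).
It also fails if it takes over 56 s, if anything falls off the work surface, if the arm or the gripper's body presses on something with over 40 N, if the wrist force passes 120 N, or if a joint passes its speed limit or range.

ROBOT

A 6-joint arm with a two-finger parallel gripper is mounted at the origin on the work surface. World frame = base frame: x ahead of the robot, y to its left, z up, the work surface at z = 0. Lengths are in m, angles in rad, forces in N, time in s.
With the tool pointing down it reaches from about 0.3 to 0.95 m from the base axis. Payload 3.1 kg.
Tool frame: the origin (TCP) lies midway between the tips of the shut fingers; the grasp point (between the pads) lies 19 mm behind it (grip_depth is the distance from the TCP to the grasp point, in m); z points along the fingers, y is the direction in which the jaws open and shut (so a half turn about z gives the same grasp; the last joint's range is limited). The gripper opens to 85 mm and grips with 20 to 120 N. Pads are 22 mm wide; open, the fingers measure 114 mm over their backs; the gripper's body (76 mm by 85 mm) begins 54 mm behind the grasp point. The pads swing forward as they close: fully open they stand 13 mm farther back than shut.
Start: joints at [-0.07, 0.308, 1.634, -0, 1.2, -0.07], TCP at [0.625, -0, 0.231] pointing down, gripper open.
Joint ranges: [-3.06, 3.06], [-0.79, 1.96], [0.05, 2.63], [-1.19, 4.34], [0.05, 2.64], [-2.94, 2.94]. Speed limits (rad/s): [2.79, 2.79, 3.14, 3.14, 3.14, 3.14].

INTERFACE

Orientations are given as a unit quaternion [x, y, z, w].
In Python, from station import * gives the robot as it stands.
- The arm moves only by the tool send_rows, never from a script. Its argument "steps" is a list of rows, each an object with "dp": the shift along the tool's x, y, z in cm, a list of three; "twist": the turn, a rotation vector about the tool's x, y, z in rad, a list of three; "hand": the closure, from 0 (fully open) to 1 (shut). A call has exactly 8 rows; each row is the pose to reach, as a shift and turn from the pose commanded when the call began, along the tool's axes at that moment; what a row does not reach only later rows make up. A row lasts 1/12 s, in which the tool goes at most 41.7 mm and 7.16 degrees, less where a joint would pass 70% of its speed; a pose out of reach is approached as far as the arm can. A call with a gripper value outside its range is refused whole. The fingers move at their own pace and stop on an object; "grip_force" is the grip in N (left out, the last holds). Time passes only in rows, so rows that repeat a pose let the fingers close, or fill a call up. It gives the time, the measured TCP pose, the force and the opening at its end, in the units of the state.
- get_obs(): the state, without advancing time (a new reading comes with each control period).
- camera(name): name is "scene" or "side" or "wrist"; returns the picture (480x640x3 uint8, blue, green, red); there is no depth.
- camera_params(name): a dict with "vfov" (degrees; the focal length in pixels is half the picture's height over the tangent of half this angle, whatever the lens; pixels are square), "cx", "cy" (the principal point, pixels), "k1" (the pictures are not rectified: a ray, as slopes to the right and down, at radius r is drawn at 1 + k1 r^2 times it, then the intrinsics apply), "world_from_camera" (4x4, takes a point from camera to world coordinates). Camera axes: x right, y down, z forward; pixel columns grow to the right and rows downward; lengths in m; the calibration is good to about 2 mm. A picture is of the moment at which its call begins: read the wrist's pose just before it. camera_params takes no time and is no camera call; for the wrist camera it gives the pose at the moment of the call.
- hand_in(): hands the job in, once; it reports no verdict.
The state is a dict: "time": time; "qpos": joint angles; "joint_velocities": joint speeds; "joint_efforts": joint torques, N m; "position": TCP position; "tool_rot": TCP orientation; "force": force on the tool from outside, world axes, zero at the start; "moment": the same for the moment, N m; "finger_gap": opening from 0.0 (shut) to 1.0 (fully open).
Only numpy, scipy, OpenCV 4.12 (cv2) and the standard library are available. Lean on these libraries where they do the work, as an engineer would, in place of code of your own. Each camera call takes 0.05 s, during which the arm holds its last target.

## Working session

There is one attempt and no reset: what is moved stays moved. The work goes in short steps, Python scripts to look and compute and a tool call to move; the robot and the scene stay as the last step left them, time stands still between calls to the robot, and variables do not carry over. Pictures are saved under pics/ and viewed, and the job is handed in when it is done.

Besides the shell and the picture viewer there is one more tool, called as name(argument=value, ...) on one line, values as JSON. send_rows: Moves the arm, as the interface text tells. Its arguments: {"type":"object","properties":{"steps":{"type":"array","items":{"type":"object","properties":{"dp":{"type":"array","items":{"type":"number"}},"twist":{"type":"array","items":{"type":"number"}},"hand":{"type":"number"}}}},"grip_force":{"type":"number"}},"required":["steps"]}

```bash
ls; mkdir -p pics; python3 - <<'E'
from station import *
import cv2,numpy as np
o=get_obs();print(o)
for n in ["scene","side","wrist"]:
    p=camera_params(n);print(n,p)
    cv2.imwrite(f"pics/{n}0.png",camera(n))
E
```

```text
pics
{'time': 0.0, 'qpos': array([-6.96653522e-02,  3.09032936e-01,  1.63516554e+00, -1.48399177e-05,
        1.19971302e+00, -6.96911892e-02]), 'joint_velocities': array([ 7.85202220e-05,  5.46258388e-04, -1.12428784e-03, -2.72783725e-04,
       -2.46931541e-04,  1.08819319e-03]), 'joint_efforts': array([ 1.43707580e-04, -4.15252447e+01, -2.76667070e+01, -1.74997494e-04,
        1.01000658e-02, -1.14578896e-05]), 'position': array([6.24183642e-01, 4.69169690e-05, 2.30039701e-01]), 'tool_rot': array([ 0.70709526,  0.70711735, -0.00076598, -0.00087039]), 'force': array([0.63752343, 0.39787745, 0.34482735]), 'moment': array([-0.01761577,  0.0152887 , -0.01248597]), 'finger_gap': 1.0075862017595587}
scene {'vfov': 48.25412776654134, 'cx': 309.3767433485617, 'cy': 244.0952815466157, 'k1': -0.02609836836891233, 'world_from_camera': array([[ 0.35377634,  0.80705716, -0.47275897,  1.11629218],
       [ 0.93527368, -0.31078925,  0.16933157, -0.25859932],
       [-0.01026815, -0.50206452, -0.86476921,  1.25887418],
       [ 0.        ,  0.        ,  0.        ,  1.        ]])}
side {'vfov': 43.16492670918436, 'cx': 317.04069502555285, 'cy': 244.21940902606028, 'k1': -0.08712348817045473, 'world_from_camera': array([[-0.97799093, -0.14513807,  0.14989557,  0.22958353],
       [-0.20812271,  0.72951109, -0.6515355 ,  1.18851198],
       [-0.01478788, -0.66839248, -0.74366176,  1.48423398],
       [ 0.        ,  0.        ,  0.        ,  1.        ]])}
wrist {'vfov': 70.94512708221376, 'cx': 316.6170675479762, 'cy': 237.29979886304977, 'k1': -0.04187770236227332, 'world_from_camera': array([[ 9.99995435e-01,  1.50947446e-03, -2.61745860e-03,
         6.24577890e-01],
       [ 7.22373800e-04, -9.60585711e-01, -2.77983039e-01,
         7.07198851e-02],
       [-2.93390163e-03,  2.77979879e-01, -9.60582417e-01,
         3.73538951e-01],
       [ 0.00000000e+00,  0.00000000e+00,  0.00000000e+00,
         1.00000000e+00]])}
```

View pics/scene0.png

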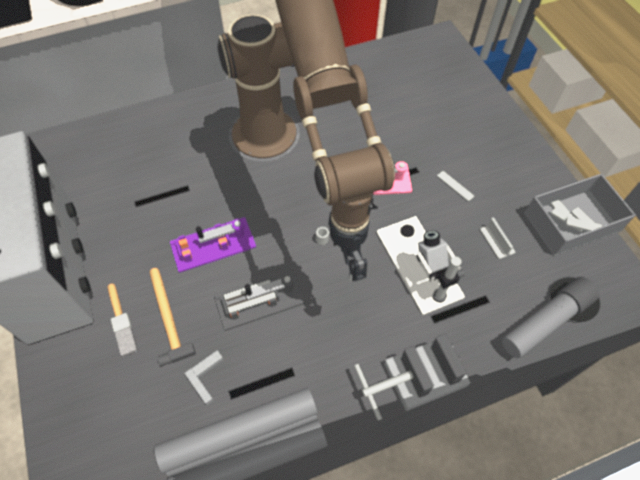

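View pics/side0.png

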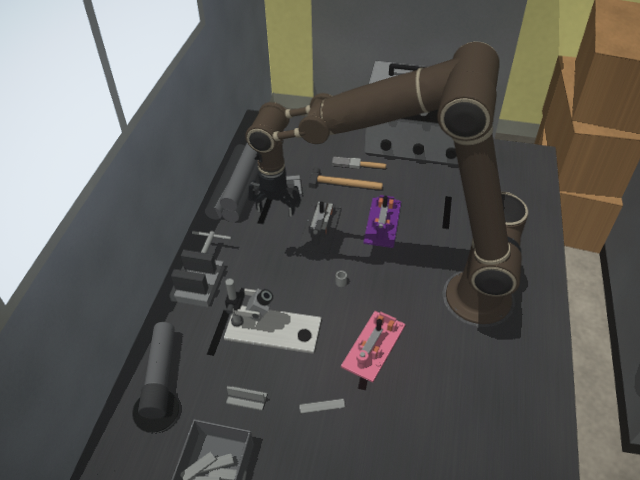

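View pics/wrist0.png

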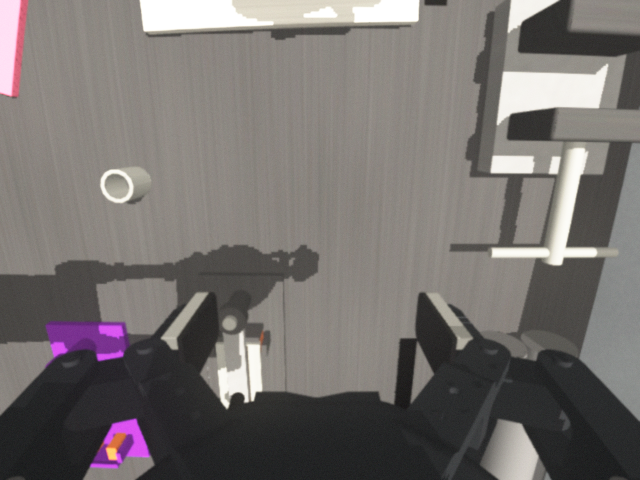

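Three fixtures are visible: purple at scene (212,245), pink at scene (395,180), and a dark grey one at scene (255,298) / side (321,218). The dark one with the bright coupon fits, because the pink and purple ones are the look-alikes. I'll enlarge it to confirm.

```bash
python3 - <<'E'
import cv2,numpy as np
a=cv2.imread('pics/scene0.png')[262:332,205:325]
b=cv2.imread('pics/side0.png')[185:250,280:360]
c=cv2.imread('pics/scene0.png')[210:320,370:480]
d=cv2.imread('pics/side0.png')[265:365,210:330]
f=lambda i:cv2.resize(i,(400,300),interpolation=cv2.INTER_CUBIC)
cv2.imwrite('pics/crop0.png',np.vstack([np.hstack([f(a),f(b)]),np.hstack([f(c),f(d)])]))
E
```

```text
(no output)
```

View pics/crop0.png

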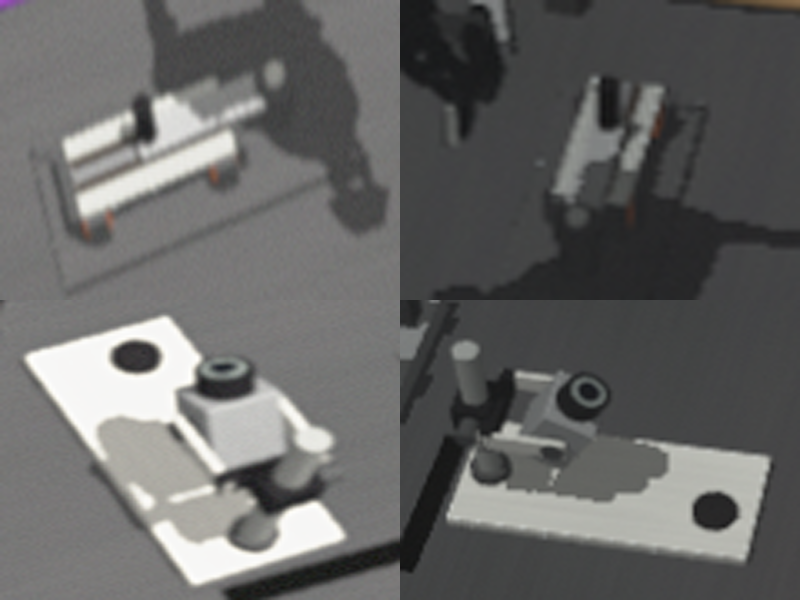

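```bash
cat > h.py <<'E'
import numpy as np,cv2,pickle
from scipy.spatial.transform import Rotation as R
def ray(p,uv):
    f=240/np.tan(np.radians(p['vfov'])/2)
    K=np.array([[f,0,p['cx']],[0,f,p['cy']],[0,0,1.]])
    u=cv2.undistortPoints(np.array([[uv]],float),K,np.array([p['k1'],0,0,0.,0]))[0,0]
    T=p['world_from_camera'];d=T[:3,:3]@np.array([u[0],u[1],1]);return T[:3,3],d/np.linalg.norm(d)
def plane(p,uv,z):
    o,d=ray(p,uv);return o+d*(z-o[2])/d[2]
def tri(l):
    A=0;b=0
    for p,uv in l:
        o,d=ray(p,uv);P=np.eye(3)-np.outer(d,d);A=A+P;b=b+P@o
    x=np.linalg.solve(A,b);return x,[np.linalg.norm(np.cross(x-ray(p,uv)[0],ray(p,uv)[1]))for p,uv in l]
def proj(p,X):
    T=np.linalg.inv(p['world_from_camera']);c=T[:3,:3]@np.asarray(X)+T[:3,3];s=c[:2]/c[2]
    f=240/np.tan(np.radians(p['vfov'])/2);s=s*(1+p['k1']*(s@s));return s*f+[p['cx'],p['cy']]
E
python3 - <<'E'
from station import *
from h import *
S=camera_params('scene');D=camera_params('side')
np.set_printoptions(precision=4,suppress=True)
for uv in [(224.5,329.7),(215,297),(302.5,304)]: print('base',plane(S,uv,.01))
print('lens',tri([(S,(431.9,236.4)),(D,(267,296))]))
for n,p,o,s,l in [('scene',S,(370,210),(3.636,2.727),[(25,55),(168,18),(345,235),(190,285)]),('side',D,(210,265),(3.33,3),[(770,157),(745,262),(450,220)])]:
    for u in l:
        lx=u[0]-(400 if n=='side' else 0)
        print(n,plane(p,(o[0]+lx/s[0],o[1]+u[1]/s[1]),.012))
E
```

```text
base [ 0.5871 -0.2966  0.01  ]
base [ 0.4931 -0.2946  0.01  ]
base [ 0.5913 -0.0924  0.01  ]
lens (array([0.5952, 0.2386, 0.1537]), [np.float64(0.0030197528380676345), np.float64(0.0030197528380675716)])
scene [0.4597 0.173  0.012 ]
scene [0.4586 0.2929 0.012 ]
scene [0.7202 0.3006 0.012 ]
scene [0.7262 0.1767 0.012 ]
side [0.4543 0.1797 0.012 ]
side [0.4505 0.3014 0.012 ]
side [0.7106 0.3071 0.012 ]
```

send_rows(steps=[{"dp": [-4, -1.3, -0.5], "twist": [0, 0, 0], "hand": 0}, {"dp": [-8, -2.6, -1], "twist": [0, 0, 0], "hand": 0}, {"dp": [-12, -4, -1.5], "twist": [0, 0, 0], "hand": 0}, {"dp": [-16, -5.3, -2], "twist": [0, 0, 0], "hand": 0}, {"dp": [-20, -6.6, -2.5], "twist": [0, 0, 0], "hand": 0}, {"dp": [-24, -8, -3], "twist": [0, 0, 0], "hand": 0}, {"dp": [-25, -8, -3], "twist": [0, 0, 0], "hand": 0}, {"dp": [-25, -8, -3], "twist": [0, 0, 0], "hand": 0}])

```text
time: 0.82
position: [0.5442, -0.2539, 0.2616]
tool_rot: [0.709, 0.705, -0.0, 0.001]
force: [0.6, 0.2, -0.5]
finger_gap: 1.0
```

```bash
python3 - <<'E'
from station import *
from h import *
p=camera_params('wrist');im=camera('wrist');cv2.imwrite('pics/wrist1.png',im);pickle.dump(p,open('w1.pkl','wb'));print(get_obs()['position'],get_obs()['joint_velocities'])
for n in ['scene','side']: cv2.imwrite(f'pics/{n}1.png',camera(n))
a=cv2.imread('pics/scene1.png')[200:340,200:400];b=cv2.imread('pics/side1.png')[250:370,210:330]
c=cv2.imread('pics/scene1.png')[205:325,370:490]
cv2.imwrite('pics/crop1.png',np.hstack([cv2.resize(b,(400,400),interpolation=2),cv2.resize(c,(400,400),interpolation=2)]))
E
```

```text
[ 0.54456374 -0.25145132  0.26110366] [ 0.05149395 -0.00071839  0.01721303  0.02052398  0.00779063  0.0062931 ]
```

View pics/wrist1.png

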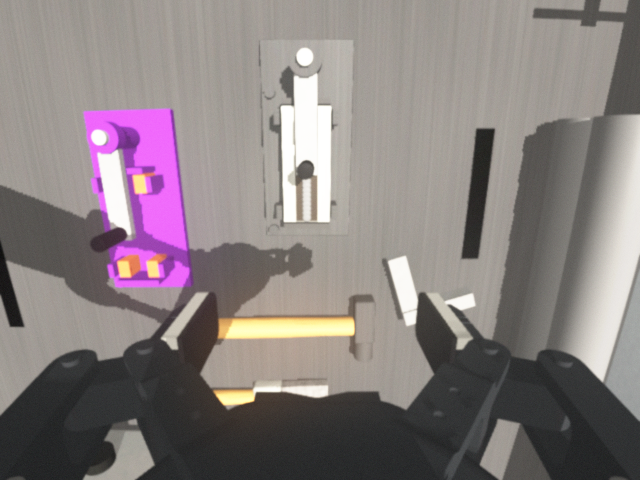

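View pics/crop1.png

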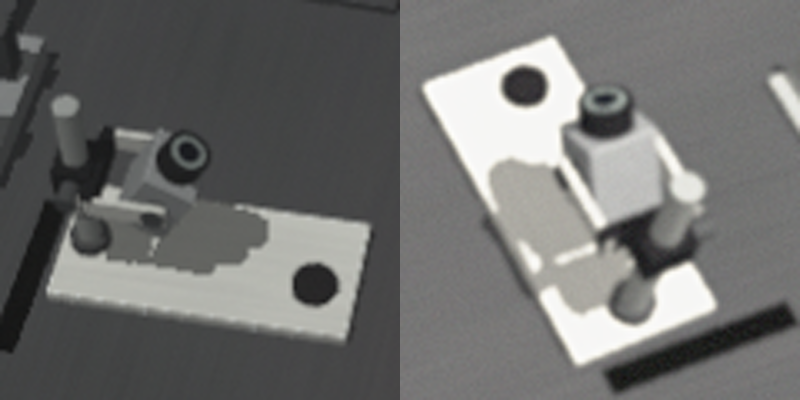

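Wrist view: our fixture is at (306,135), with the pivot post top at (305,57), the handle top at (306,169) and the coupon between rows 106 and 221. I'll refine these.

```bash
python3 - <<'E'
from h import *
np.set_printoptions(precision=4,suppress=True)
im=cv2.imread('pics/wrist1.png');p=pickle.load(open('w1.pkl','rb'))
c=im[30:245,225:385];cv2.imwrite('pics/crop2.png',cv2.resize(c,None,fx=2.75,fy=2.75,interpolation=2))
g=c.min(axis=2);m=(g>200).astype(np.uint8)
for q in cv2.findContours(m,0,2)[0]:
    if cv2.contourArea(q)>60:
        print(cv2.contourArea(q),(cv2.boxPoints(cv2.minAreaRect(q))+[225,30]).tolist())
for uv,z in [((281,106),.044),((330,106),.044),((330,222),.044),((284,222),.044),((306,168),.1),((305,57),.08),((260,39),.01),((353,40),.01),((265,235),.01),((349,235),.01)]: print(uv,z,plane(p,uv,z))
E
```

```text
220.5 [[303.0, 179.0], [310.0, 179.0], [310.0, 220.0], [303.0, 220.0]]
4668.5 [[281.0, 74.0], [331.0, 74.0], [331.0, 221.0], [281.0, 221.0]]
213.0 [[296.0, 48.0], [312.0, 48.0], [312.0, 65.0], [296.0, 65.0]]
(281, 106) 0.044 [ 0.5086 -0.15    0.044 ]
(330, 106) 0.044 [ 0.558  -0.1502  0.044 ]
(330, 222) 0.044 [ 0.5588 -0.2705  0.044 ]
(284, 222) 0.044 [ 0.5081 -0.2703  0.044 ]
(306, 168) 0.1 [ 0.5348 -0.2073  0.1   ]
(305, 57) 0.08 [ 0.5345 -0.1125  0.08  ]
(260, 39) 0.01 [ 0.485  -0.0794  0.01  ]
(353, 40) 0.01 [ 0.5833 -0.0809  0.01  ]
(265, 235) 0.01 [ 0.4809 -0.2947  0.01  ]
(349, 235) 0.01 [ 0.5834 -0.2951  0.01  ]
```

View pics/crop2.png

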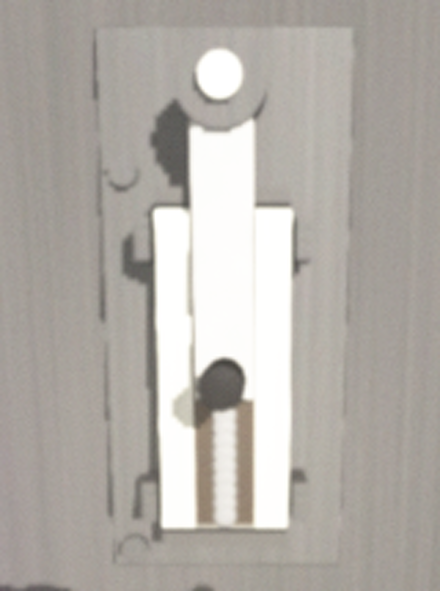

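send_rows(steps=[{"dp": [2, -0.5, 3], "twist": [0, 0, 0], "hand": 0.4}, {"dp": [4, -1, 6], "twist": [0, 0, 0], "hand": 0.4}, {"dp": [4, -1, 10], "twist": [0, 0, 0], "hand": 0.4}, {"dp": [4, -1, 13], "twist": [0, 0, 0], "hand": 0.4}, {"dp": [4, -1, 16], "twist": [0, 0, 0], "hand": 0.4}, {"dp": [4, -1, 19.2], "twist": [0, 0, 0], "hand": 0.4}, {"dp": [4, -1, 19.2], "twist": [0, 0, 0], "hand": 0.7}, {"dp": [4, -1, 19.2], "twist": [0, 0, 0], "hand": 0.7}])

```text
time: 1.63
position: [0.5333, -0.2073, 0.0671]
tool_rot: [0.706, 0.708, -0.001, -0.003]
force: [-0.4, -0.7, 0.1]
finger_gap: 0.324
```

```bash
python3 - <<'E'
from station import *
from h import *
o=get_obs();print(o['position'],o['tool_rot'],o['qpos'],o['finger_gap'],o['force'])
cv2.imwrite('pics/wrist3.png',camera('wrist'))
# arc rows: angles in two calls; handle centre at phi about pivot
P=np.array([.5343,-.111]);r=.0990
def pos(a): return P+r*np.array([np.sin(a),-np.cos(a)])
for a0,a1 in [(0,.76),(.76,1.5)]:
    for i in range(1,9):
        a=a0+(a1-a0)*min(i/7.,1);d=pos(a)-pos(a0)
        # tool axes at yaw a0 : y axis=(cos,sin), x axis=(-sin,cos)
        x=d@[-np.sin(a0),np.cos(a0)];y=d@[np.cos(a0),np.sin(a0)]
        print(round(x*100,1),round(y*100,1),round(-(a-a0),2))
E
```

```text
[ 0.53331766 -0.20729223  0.06711555] [ 0.70630152  0.70790417 -0.00087263 -0.00301555] [-4.47005117e-01  4.19551330e-01  1.85900606e+00  4.56576747e-04
  8.69304167e-01 -4.49567360e-01] 0.3241190184921161 [-0.43512457 -0.71775591  0.05184113]
0.1 1.1 -0.11
0.2 2.1 -0.22
0.5 3.2 -0.33
0.9 4.2 -0.43
1.4 5.1 -0.54
2.0 6.0 -0.65
2.7 6.8 -0.76
2.7 6.8 -0.76
0.1 1.0 -0.11
0.2 2.1 -0.21
0.5 3.1 -0.32
0.9 4.1 -0.42
1.4 5.0 -0.53
1.9 5.9 -0.63
2.6 6.7 -0.74
2.6 6.7 -0.74
```

View pics/wrist3.png

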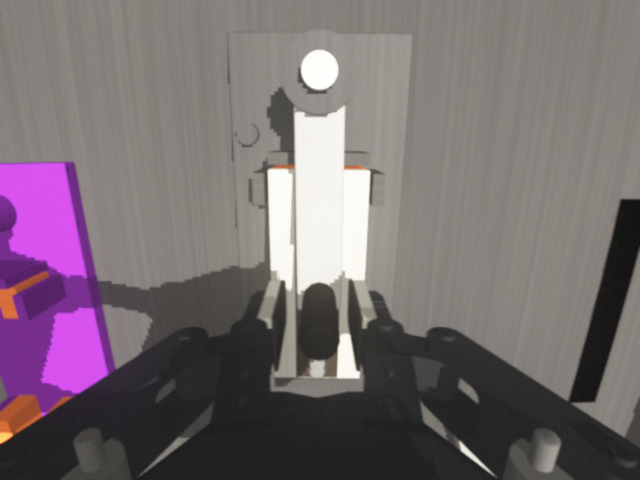

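The black handle (318,320) sits between the two pads, so I'll swing it.

send_rows(steps=[{"dp": [0.1, 1.1, 0], "twist": [0, 0, -0.11], "hand": 0.7}, {"dp": [0.2, 2.1, 0], "twist": [0, 0, -0.22], "hand": 0.7}, {"dp": [0.5, 3.2, 0], "twist": [0, 0, -0.33], "hand": 0.7}, {"dp": [0.9, 4.2, 0], "twist": [0, 0, -0.43], "hand": 0.7}, {"dp": [1.4, 5.1, 0], "twist": [0, 0, -0.54], "hand": 0.7}, {"dp": [2.0, 6.0, 0], "twist": [0, 0, -0.65], "hand": 0.7}, {"dp": [2.7, 6.8, 0], "twist": [0, 0, -0.76], "hand": 0.7}, {"dp": [2.7, 6.8, 0], "twist": [0, 0, -0.76], "hand": 0.7}])

```text
time: 2.35
position: [0.6064, -0.1824, 0.0727]
tool_rot: [0.393, 0.92, 0.0, 0.003]
force: [0.1, -0.0, 0.0]
finger_gap: 0.298
```

send_rows(steps=[{"dp": [0.1, 1.0, 0], "twist": [0, 0, -0.11], "hand": 0.7}, {"dp": [0.2, 2.1, 0], "twist": [0, 0, -0.21], "hand": 0.7}, {"dp": [0.5, 3.1, 0], "twist": [0, 0, -0.32], "hand": 0.7}, {"dp": [0.9, 4.1, 0], "twist": [0, 0, -0.42], "hand": 0.7}, {"dp": [1.4, 5.0, 0], "twist": [0, 0, -0.53], "hand": 0.7}, {"dp": [1.9, 5.9, 0], "twist": [0, 0, -0.63], "hand": 0.7}, {"dp": [2.6, 6.7, 0], "twist": [0, 0, -0.74], "hand": 0.7}, {"dp": [2.6, 6.7, 0], "twist": [0, 0, -0.74], "hand": 0.7}])

```text
time: 3.02
position: [0.6356, -0.1171, 0.072]
tool_rot: [0.035, 0.999, -0.0, 0.002]
force: [-0.3, -1.0, -0.4]
finger_gap: 0.301
```

```bash
python3 - <<'E'
from station import *
from h import *
o=get_obs();print(o['position'],R.from_quat(o['tool_rot']).as_matrix().round(3),o['qpos'],o['finger_gap'],o['force'])
cv2.imwrite('pics/wrist4.png',camera('wrist'))
E
```

```text
[ 0.63559064 -0.1170504   0.07195777] [[-0.998  0.07   0.004]
 [ 0.07   0.998 -0.001]
 [-0.004 -0.    -1.   ]] [-2.49701396e-01  5.25104527e-01  1.68158654e+00  5.64046481e-04
  9.30421782e-01 -1.75088726e+00] 0.30057081216097364 [-0.27762835 -0.97812417 -0.38971828]
```

View pics/wrist4.png

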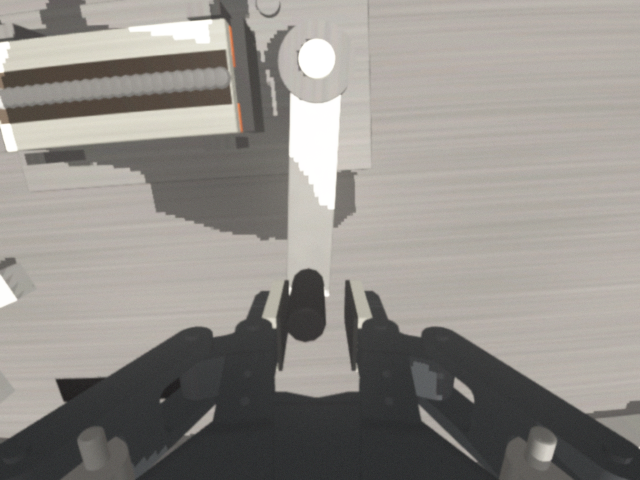

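send_rows(steps=[{"dp": [0, 0, -4], "twist": [0, 0, 0], "hand": 0.6}, {"dp": [0, 0, -8], "twist": [0, 0, 0], "hand": 0.6}, {"dp": [0, 0, -10], "twist": [0, 0, 0.12], "hand": 0}, {"dp": [2, -2, -12], "twist": [0, 0, 0.24], "hand": 0}, {"dp": [4, -4.2, -12], "twist": [0, 0, 0.36], "hand": 0}, {"dp": [6, -6.3, -12], "twist": [0, 0, 0.48], "hand": 0}, {"dp": [8, -8.4, -12], "twist": [0, 0, 0.6], "hand": 0}, {"dp": [9.5, -10, -12], "twist": [0, 0, 0.72], "hand": 0}])

```text
time: 3.73
position: [0.5304, -0.213, 0.1909]
tool_rot: [0.39, 0.921, -0.0, 0.001]
force: [0.5, -0.0, -0.7]
finger_gap: 1.001
```

send_rows(steps=[{"dp": [0, 0, 0], "twist": [0, 0, 0.12], "hand": 0}, {"dp": [0, 0, 0], "twist": [0, 0, 0.24], "hand": 0}, {"dp": [0, 0, 0], "twist": [0, 0, 0.36], "hand": 0}, {"dp": [0, 0, 0], "twist": [0, 0, 0.48], "hand": 0}, {"dp": [0, 0, 0], "twist": [0, 0, 0.6], "hand": 0}, {"dp": [0, 0, 0], "twist": [0, 0, 0.72], "hand": 0}, {"dp": [0, 0, 0], "twist": [0, 0, 0.78], "hand": 0}, {"dp": [0, 0, 0], "twist": [0, 0, 0.78], "hand": 0}])

```text
time: 4.4
position: [0.532, -0.2118, 0.1906]
tool_rot: [0.709, 0.705, 0.0, 0.001]
force: [-0.1, -0.5, -0.4]
finger_gap: 1.0
```

```bash
python3 - <<'E'
from station import *
from h import *
o=get_obs();print(o['position'],R.from_quat(o['tool_rot']).as_matrix().round(4),o['qpos'],o['finger_gap'],o['force'])
p=camera_params('wrist');cv2.imwrite('pics/wrist5.png',camera('wrist'));pickle.dump(p,open('w5.pkl','wb'))
E
```

```text
[ 0.53197898 -0.21181725  0.19056021] [[ 5.4e-03  1.0e+00  1.7e-03]
 [ 1.0e+00 -5.4e-03 -9.0e-04]
 [-9.0e-04  1.7e-03 -1.0e+00]] [-4.54928951e-01  2.49482149e-01  1.79672903e+00 -8.17161637e-05
  1.09340635e+00 -4.49480113e-01] 1.0000357446815304 [-0.10322762 -0.50930829 -0.4284055 ]
```

View pics/wrist5.png

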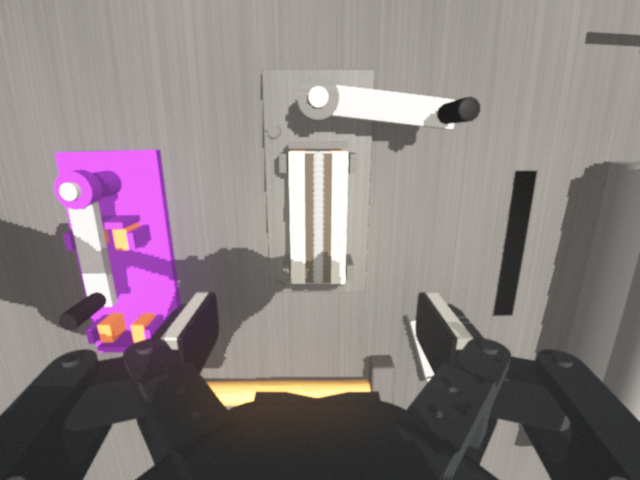

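The hold-down is swung aside: post at (318,96), handle at (462,108). The coupon is clear, with corners at (288,150), (350,151), (345,284), (292,283).

```bash
python3 - <<'E'
from h import *
p=pickle.load(open('w5.pkl','rb'))
q=np.array([plane(p,u,.044) for u in [(288,150),(350,151),(345,284),(292,283)]]);print(q.round(4),q.mean(0))
h=plane(p,(468,107),.1);print(h,np.arctan2(h[0]-.5343,-(h[1]+.111)))
E
```

```text
[[ 0.5085 -0.1491  0.044 ]
 [ 0.5603 -0.1502  0.044 ]
 [ 0.5584 -0.2708  0.044 ]
 [ 0.5088 -0.2696  0.044 ]] [ 0.53400405 -0.20991168  0.044     ]
[ 0.63229786 -0.11997118  0.1       ] 1.4795061709359094
```

send_rows(steps=[{"dp": [0.2, 0.2, 4], "twist": [0, 0, 0], "hand": 0}, {"dp": [0.2, 0.2, 8], "twist": [0, 0, 0], "hand": 0}, {"dp": [0.2, 0.2, 11], "twist": [0, 0, 0], "hand": 0}, {"dp": [0.2, 0.2, 13], "twist": [0, 0, 0], "hand": 0}, {"dp": [0.2, 0.2, 15], "twist": [0, 0, 0], "hand": 0}, {"dp": [0.2, 0.2, 16.3], "twist": [0, 0, 0], "hand": 0}, {"dp": [0.2, 0.2, 17], "twist": [0, 0, 0], "hand": 0}, {"dp": [0.2, 0.2, 17], "twist": [0, 0, 0], "hand": 0}])

```text
time: 5.12
position: [0.5329, -0.2088, 0.0181]
tool_rot: [0.707, 0.707, -0.0, -0.001]
force: [0.2, -0.0, 0.1]
finger_gap: 1.0
```

```bash
python3 - <<'E'
from station import *
from h import *
o=get_obs();print(o['position'],o['finger_gap'],o['force'])
cv2.imwrite('pics/wrist6.png',camera('wrist'))
E
```

```text
[ 0.53285899 -0.20876579  0.01808459] 0.999551003068558 [ 0.22742812 -0.00437173  0.1273857 ]
```

View pics/wrist6.png

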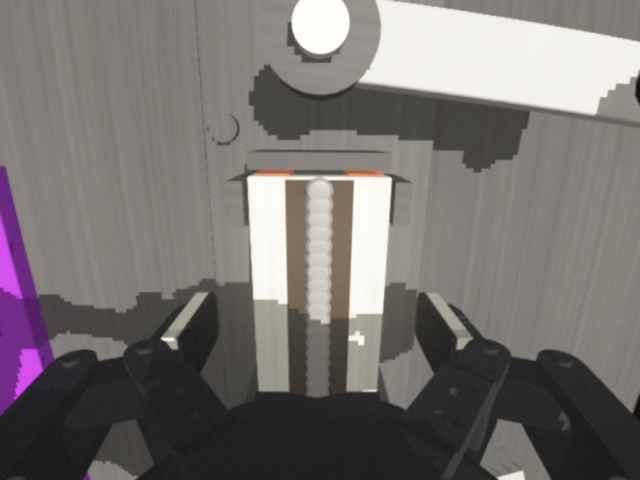

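The fingers straddle the coupon symmetrically, so I'll close.

send_rows(steps=[{"dp": [0, 0, 0], "twist": [0, 0, 0], "hand": 0.3}, {"dp": [0, 0, 0], "twist": [0, 0, 0], "hand": 0.5}, {"dp": [0, 0, 0], "twist": [0, 0, 0], "hand": 1}, {"dp": [0, 0, 0], "twist": [0, 0, 0], "hand": 1}, {"dp": [0, 0, 0], "twist": [0, 0, 0], "hand": 1}, {"dp": [0, 0, 0], "twist": [0, 0, 0], "hand": 1}, {"dp": [0, 0, 0], "twist": [0, 0, 0], "hand": 1}, {"dp": [0, 0, 0], "twist": [0, 0, 0], "hand": 1}], grip_force=70)

```text
time: 5.83
position: [0.5351, -0.2097, 0.0211]
tool_rot: [0.707, 0.707, 0.0, 0.001]
force: [-1.5, 0.8, 6.3]
finger_gap: 0.567
```

send_rows(steps=[{"dp": [0, 0, -0.5], "twist": [0, 0, 0], "hand": 1}, {"dp": [0, 0, -1.5], "twist": [0, 0, 0], "hand": 1}, {"dp": [0, 0, -3], "twist": [0, 0, 0], "hand": 1}, {"dp": [0, 0, -6], "twist": [0, 0, 0], "hand": 1}, {"dp": [0, 0, -9], "twist": [0, 0, 0], "hand": 1}, {"dp": [0, 0, -12], "twist": [0, 0, 0], "hand": 1}, {"dp": [0, 0, -16], "twist": [0, 0, 0], "hand": 1}, {"dp": [0, 0, -20], "twist": [0, 0, 0], "hand": 1}])

```text
time: 6.5
position: [0.5322, -0.2082, 0.2199]
tool_rot: [0.707, 0.707, -0.001, -0.002]
force: [1.6, -0.2, -2.7]
finger_gap: 0.571
```

```bash
python3 - <<'E'
from station import *
from h import *
o=get_obs();print(o['position'],o['finger_gap'],o['force'],R.from_quat(o['tool_rot']).as_matrix().round(4))
cv2.imwrite('pics/wrist7.png',camera('wrist'))
for n in ['scene','side']: cv2.imwrite(f'pics/{n}7.png',camera(n))
E
```

```text
[ 0.532151   -0.20818232  0.21989014] 0.5707336493261586 [ 1.62301305 -0.21660781 -2.67039228] [[-1.0e-04  1.0e+00 -3.0e-03]
 [ 1.0e+00  1.0e-04  1.5e-03]
 [ 1.5e-03 -3.0e-03 -1.0e+00]]
```

View pics/wrist7.png

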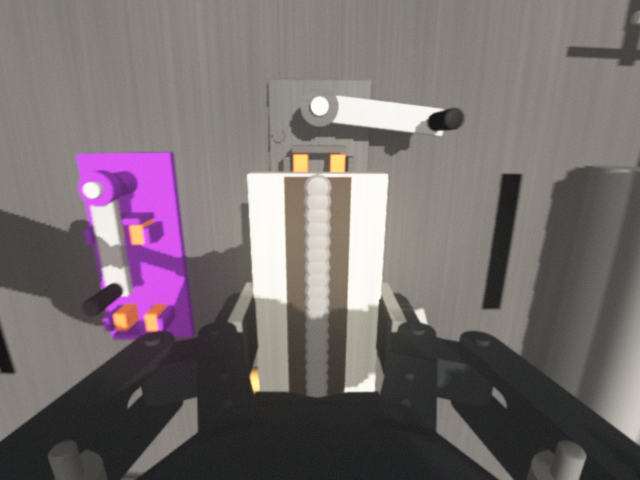

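View pics/scene7.png

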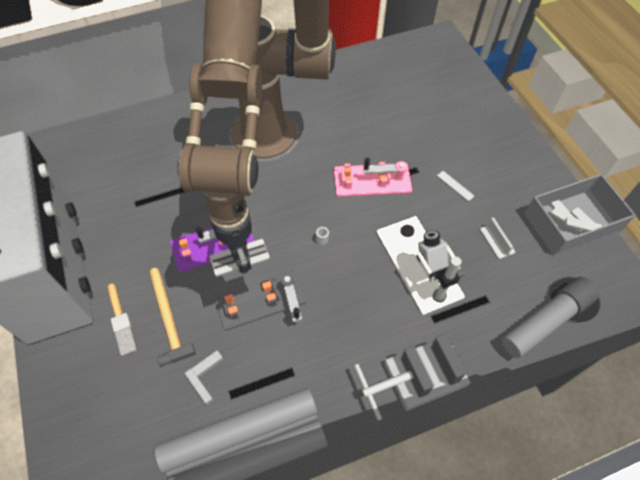

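The coupon is held, and the fixture is empty except for its orange blocks. Next I'll move to a raised viewpoint to measure the inspection camera.

send_rows(steps=[{"dp": [2, 0, -2], "twist": [0, 0, 0], "hand": 1}, {"dp": [5, -0.5, -4], "twist": [0, 0, 0], "hand": 1}, {"dp": [9, -1, -6], "twist": [0, 0, 0], "hand": 1}, {"dp": [13, -1.5, -8], "twist": [0, 0, 0], "hand": 1}, {"dp": [17, -2, -10], "twist": [0, 0, 0], "hand": 1}, {"dp": [21, -2.5, -12], "twist": [0, 0, 0], "hand": 1}, {"dp": [25, -3, -13], "twist": [0, 0, 0], "hand": 1}, {"dp": [29, -3, -13], "twist": [0, 0, 0], "hand": 1}])

```text
time: 7.32
position: [0.5031, 0.0715, 0.3491]
tool_rot: [0.707, 0.707, -0.0, 0.0]
force: [0.7, 0.2, -3.8]
finger_gap: 0.564
```

```bash
python3 - <<'E'
from station import *
from h import *
p=camera_params('wrist');cv2.imwrite('pics/wrist8.png',camera('wrist'));pickle.dump(p,open('w8.pkl','wb'))
o=get_obs();print(o['position'],o['finger_gap'],o['force'],o['joint_velocities'].round(3))
E
```

```text
[0.50245073 0.08043807 0.34875571] 0.5692364915742681 [ 0.18041979  5.27957938 -1.72145349] [-0.082  0.016  0.03  -0.065 -0.009 -0.177]
```

View pics/wrist8.png

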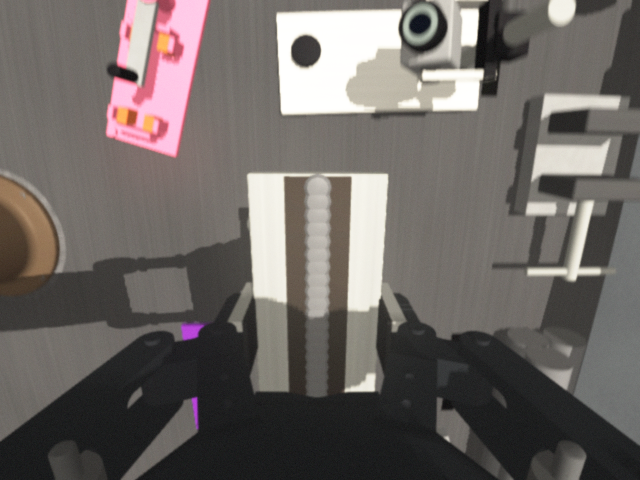

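send_rows(steps=[{"dp": [3, 1, 0], "twist": [0, 0, 0], "hand": 1}, {"dp": [6, 2, 0], "twist": [0, 0, 0], "hand": 1}, {"dp": [8, 4, 0], "twist": [0, 0, 0], "hand": 1}, {"dp": [8, 7, 0], "twist": [0, 0, 0], "hand": 1}, {"dp": [8, 9, 0], "twist": [0, 0, 0], "hand": 1}, {"dp": [8, 9, 0], "twist": [0, 0, 0], "hand": 1}, {"dp": [8, 9, 0], "twist": [0, 0, 0], "hand": 1}, {"dp": [8, 9, 0], "twist": [0, 0, 0], "hand": 1}])

```text
time: 8.03
position: [0.5925, 0.1498, 0.346]
tool_rot: [0.707, 0.707, -0.002, -0.002]
force: [0.7, -0.2, -1.3]
finger_gap: 0.564
```

```bash
python3 - <<'E'
from station import *
from h import *
p=camera_params('wrist');cv2.imwrite('pics/wrist9.png',camera('wrist'));pickle.dump(p,open('w9.pkl','wb'))
o=get_obs();print(o['position'],o['finger_gap'],o['force'],o['joint_velocities'].round(3))
E
```

```text
[0.59260542 0.1497703  0.34667824] 0.566263377256451 [ 0.761301   -0.52738313 -2.8089646 ] [-0.002 -0.019 -0.005  0.    -0.003  0.   ]
```

send_rows(steps=[{"dp": [0, -4, 0], "twist": [0, 0, 0], "hand": 1}, {"dp": [0, -8, 0], "twist": [0, 0, 0], "hand": 1}, {"dp": [0, -12, 0], "twist": [0, 0, 0], "hand": 1}, {"dp": [0, -15, 0], "twist": [0, 0, 0], "hand": 1}, {"dp": [0, -17, 0], "twist": [0, 0, 0], "hand": 1}, {"dp": [0, -17, 0], "twist": [0, 0, 0], "hand": 1}, {"dp": [0, -17, 0], "twist": [0, 0, 0], "hand": 1}, {"dp": [0, -17, 0], "twist": [0, 0, 0], "hand": 1}])

```text
time: 8.75
position: [0.4242, 0.15, 0.3489]
tool_rot: [0.707, 0.707, 0.001, 0.001]
force: [0.1, -0.0, -2.0]
finger_gap: 0.567
```

```bash
python3 - <<'E'
from station import *
from h import *
p=camera_params('wrist');cv2.imwrite('pics/wrist10.png',camera('wrist'));pickle.dump(p,open('w10.pkl','wb'))
o=get_obs();print(o['position'],o['finger_gap'],o['force'],o['joint_velocities'].round(3))
a=cv2.imread('pics/wrist9.png')[0:200,200:520];b=cv2.imread('pics/wrist10.png')[0:200,320:640]
cv2.imwrite('pics/crop9.png',cv2.resize(a,None,fx=2.5,fy=2.5,interpolation=2))
cv2.imwrite('pics/crop10.png',cv2.resize(b,None,fx=2.5,fy=2.5,interpolation=2))
E
```

```text
[0.42459869 0.15004594 0.34884412] 0.5645561165729518 [-0.27817629  0.885364   -3.90603054] [-0.004  0.021 -0.012  0.002  0.006  0.002]
```

View pics/crop9.png

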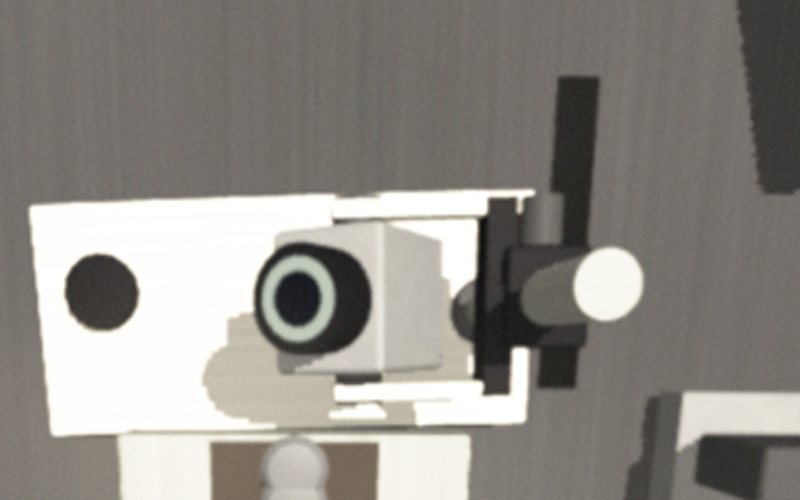

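View pics/crop10.png

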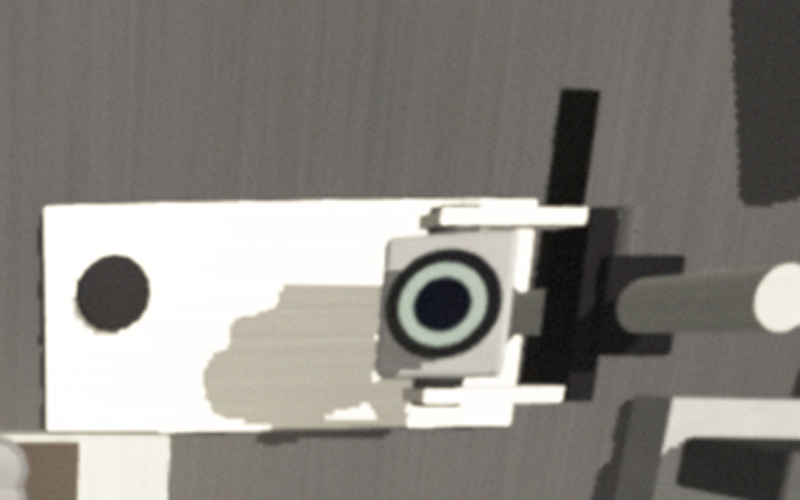

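Both views show the lens clearly: ring centre at (300,298) in crop 9 and (442,304) in crop 10, plus the block's front-face corners. I'll triangulate these.

```bash
python3 - <<'E'
from h import *
np.set_printoptions(precision=4,suppress=True)
A=pickle.load(open('w9.pkl','rb'));B=pickle.load(open('w10.pkl','rb'))
fa=lambda u:(200+u[0]/2.5,u[1]/2.5);fb=lambda u:(320+u[0]/2.5,u[1]/2.5)
# ring ellipse fit in both
for n,off,c in [('9',200,(300,298)),('10',320,(442,304))]:
    im=cv2.imread(f'pics/wrist{n}.png').astype(int);m=((im[...,1]-im[...,2]>12)&(im[...,1]>90)).astype(np.uint8)
    k=max(cv2.findContours(m[:200,:],0,1)[0],key=cv2.contourArea);print(n,cv2.fitEllipse(k),cv2.contourArea(k))
L=tri([(A,fa((300,298))),(B,fb((442,304)))]);print('lens',L)
ca=[(275,232),(383,222),(383,375),(278,373)];cb=[(389,240),(517,232),(502,377),(378,374)]
P=[]
for a,b in zip(ca,cb):
    x,r=tri([(A,fa(a)),(B,fb(b))]);P.append(x);print(x,r)
P=np.array(P)
print([np.linalg.norm(P[i]-P[(i+1)%4])for i in range(4)])
c=P.mean(0);n=np.linalg.svd(P-c)[2][2];n*=np.sign(n[2]);print('n',n,'tilt',np.degrees(np.arccos(n[2])),'c',c)
d=L[0]-c;print('axis via centre',d,d/np.linalg.norm(d),np.degrees(np.arctan2(-d[0],d[2])))
E
```

```text
Traceback (most recent call last):
cv2.error: OpenCV(4.12.0) /io/opencv/modules/imgproc/src/shapedescr.cpp:361: error: (-201:Incorrect size of input array) There should be at least 5 points to fit the ellipse in function 'fitEllipseNoDirect'
```

```bash
cat > m.py <<'E'
from h import *
np.set_printoptions(precision=4,suppress=True)
A=pickle.load(open('w9.pkl','rb'));B=pickle.load(open('w10.pkl','rb'))
fa=lambda u:(200+u[0]/2.5,u[1]/2.5);fb=lambda u:(320+u[0]/2.5,u[1]/2.5)
U=[]
for n,uv in [('9',fa((300,298))),('10',fb((442,304)))]:
    im=cv2.imread(f'pics/wrist{n}.png');g=cv2.cvtColor(im,6)
    u=np.array(uv).astype(int);r=26;s=cv2.resize(g[u[1]-r:u[1]+r,u[0]-r:u[0]+r],None,fx=4,fy=4,interpolation=2)
    # outer edge of the bright ring: flood of non-dark region containing ring
    m=(s>110).astype(np.uint8);nl,lab=cv2.connectedComponents(m)
    best=None
    for k in cv2.findContours(m,cv2.RETR_CCOMP,1)[0]:
        if len(k)<30: continue
        e=cv2.fitEllipse(k);c=np.array(e[0])/4+u-r-.375
        print(n,c,np.array(e[1])/4,e[2])
    print()
L=tri([(A,fa((300,298))),(B,fb((442,304)))]);print('lens',L)
ca=[(275,232),(383,222),(383,375),(278,373)];cb=[(389,240),(517,232),(502,377),(378,374)]
P=[]
for a,b in zip(ca,cb):
    x,r=tri([(A,fa(a)),(B,fb(b))]);P.append(x);print(x,r[0])
P=np.array(P)
print([np.linalg.norm(P[i]-P[(i+1)%4])for i in range(4)])
c=P.mean(0);n=np.linalg.svd(P-c)[2][2];n*=np.sign(n[2]);print('n',n,'tilt',np.degrees(np.arccos(n[2])),'c',c)
d=L[0]-c;print('axis via centre',d,d/np.linalg.norm(d),np.degrees(np.arctan2(-d[0],d[2])))
E
python3 m.py
```

```text
9 [318.8461 118.99  ] [29.237  34.6869] 3.7701151371002197
9 [318.5931 119.0183] [18.7868 22.2929] 3.0256741046905518
9 [321.3711 118.6869] [55.3138 63.6114] 91.51203155517578

10 [496.6512 121.205 ] [32.3097 36.8847] 56.64985275268555
10 [496.4792 121.2796] [20.8973 23.9799] 57.85908889770508
10 [495.5 120.5] [61.2321 61.2321] 0.0
10 [495.9597 121.2817] [42.4984 50.0173] 63.939537048339844

lens (array([0.5944, 0.239 , 0.162 ]), [np.float64(2.013697312046956e-05), np.float64(2.013697312039569e-05)])
[0.5846 0.2653 0.1324] 0.0003252522325080307
[0.6252 0.2665 0.1526] 0.00012056905673303829
[0.6266 0.2117 0.1542] 0.000533181521287793
[0.5856 0.2118 0.1336] 0.0004812720245949131
[np.float64(0.04542546448633818), np.float64(0.05484026613348413), np.float64(0.04591133138091898), np.float64(0.053526410387857805)]
n [-0.4474  0.0131  0.8942] tilt 26.590531631114214 c [0.6055 0.2388 0.1432]
axis via centre [-0.0111  0.0002  0.0188] [-0.5082  0.0085  0.8612] 30.545854192832866
```

send_rows(steps=[{"dp": [1.5, 1.5, 0], "twist": [-0.07, 0, 0], "hand": 1}, {"dp": [3.5, 3.5, 0.5], "twist": [-0.16, 0, 0], "hand": 1}, {"dp": [5.5, 6, 1.5], "twist": [-0.26, 0, 0], "hand": 1}, {"dp": [7.5, 8.5, 3], "twist": [-0.36, 0, 0], "hand": 1}, {"dp": [8.9, 10, 5], "twist": [-0.45, 0, 0], "hand": 1}, {"dp": [8.9, 10.4, 6.5], "twist": [-0.5, 0, 0], "hand": 1}, {"dp": [8.9, 10.4, 6.9], "twist": [-0.506, 0, 0], "hand": 1}, {"dp": [8.9, 10.4, 6.9], "twist": [-0.506, 0, 0], "hand": 1}])

```text
time: 9.47
position: [0.5261, 0.2382, 0.2757]
tool_rot: [0.685, 0.686, 0.173, 0.176]
force: [0.8, -0.2, -2.9]
finger_gap: 0.569
```

```bash
python3 - <<'E'
from station import *
from h import *
np.set_printoptions(precision=4,suppress=True)
p=camera_params('wrist');cv2.imwrite('pics/wrist11.png',camera('wrist'));pickle.dump(p,open('w11.pkl','wb'))
o=get_obs();print(o['position'],o['finger_gap'],o['force'],o['joint_velocities'].round(3));M=R.from_quat(o['tool_rot']).as_matrix();print(M)
for n in ['scene','side']:cv2.imwrite(f'pics/{n}11.png',camera(n))
a=cv2.imread('pics/scene11.png')[120:320,320:520];b=cv2.imread('pics/side11.png')[190:370,200:380]
cv2.imwrite('pics/crop11.png',np.hstack([cv2.resize(a,(400,400),interpolation=2),cv2.resize(b,(400,400),interpolation=2)]))
o=get_obs();P=o['position'];n=np.array([-.485,0,.875]);L=np.array([.5944,.239,.162])
c=P-.015*M[:,2];d=c-L;print('axial',d@n,'x',d@[.875,0,.485],'y',d[1])
E
```

```text
[0.5279 0.2388 0.2784] 0.5656146237368415 [ 1.0229  0.3265 -2.133 ] [-0.011 -0.026 -0.052 -0.004 -0.016  0.   ]
[[ 0.0004  0.8763  0.4817]
 [ 1.      0.0003 -0.0014]
 [-0.0014  0.4817 -0.8763]]
axial 0.15096364357993128 x 0.0014708307966580856 y 0.00034432604739284556
```

View pics/wrist11.png

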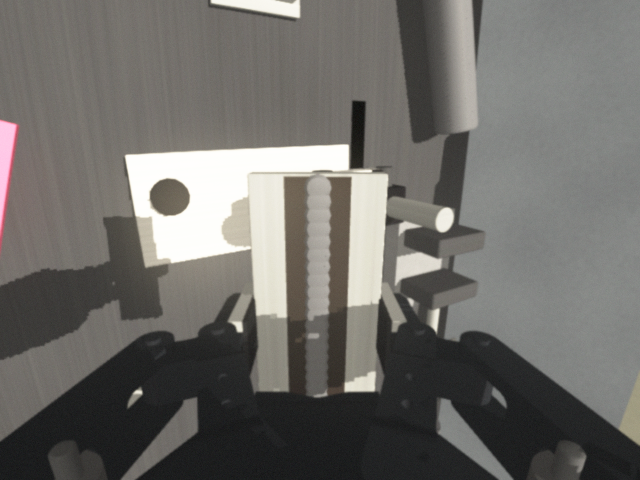

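View pics/crop11.png

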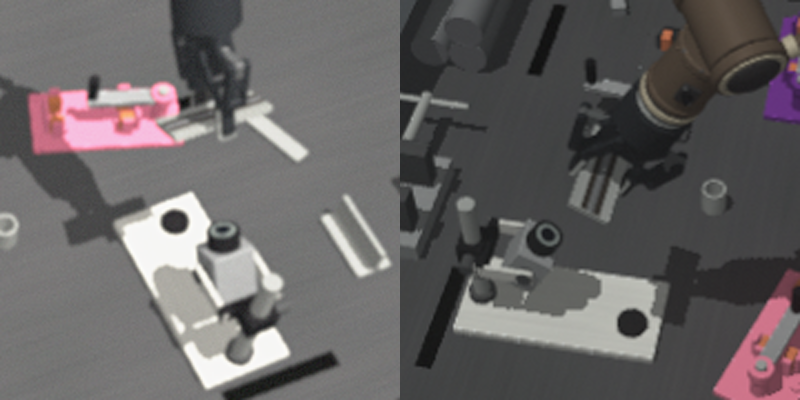

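```bash
python3 - <<'E'
from station import *
from h import *
np.set_printoptions(precision=4,suppress=True)
p=pickle.load(open('w11.pkl','rb'));o=get_obs();M=R.from_quat(o['tool_rot']).as_matrix();P=o['position']
print('now',P,o['joint_velocities'].round(3),o['force'])
q0=P-.023*M[:,2]
for uv in [(248,174),(388,174),(318,174)]:
    c,d=ray(p,uv);x=c+d*((q0-c)@M[:,2])/(d@M[:,2]);print('coupon end, tool xy from TCP',M.T@(x-P))
L=np.array([.5944,.239,.162])
for nm,w,uv in [('9','w9',(319,119)),('10','w10',(496.6,121.2))]:
    W=pickle.load(open(w+'.pkl','rb'));g=cv2.cvtColor(cv2.imread(f'pics/wrist{nm}.png'),6)
    u=np.array(uv).astype(int);r=26;s=cv2.resize(g[u[1]-r:u[1]+r,u[0]-r:u[0]+r],None,fx=4,fy=4,interpolation=2)
    ks=[k for k in cv2.findContours((s>110).astype(np.uint8),cv2.RETR_CCOMP,1)[0] if len(k)>30]
    k=min(ks,key=lambda k:abs(max(cv2.fitEllipse(k)[1])/4-35.5))
    pts=k[:,0]/4+u-r-.375
    for t in (22,26,28,30,32,34,38):
        a=np.radians(t);n=np.array([-np.sin(a),0,np.cos(a)]);ex=np.array([np.cos(a),0,np.sin(a)]);Q=[]
        for v in pts:
            c,d=ray(W,v);x=c+d*((L-c)@n)/(d@n);Q.append([(x-L)@ex*1e3,(x-L)[1]*1e3])
        Q=np.array(Q);print(nm,t,np.ptp(Q,axis=0),Q.mean(0))
E
```

```text
now [0.5298 0.2393 0.2815] [-0.002 -0.013 -0.011 -0.001 -0.005  0.005] [-1.0411  0.2095 -2.6506]
coupon end, tool xy from TCP [ 0.0585 -0.0292 -0.023 ]
coupon end, tool xy from TCP [ 0.0587  0.0188 -0.023 ]
coupon end, tool xy from TCP [ 0.0586 -0.0052 -0.023 ]
9 22 [29.2031 30.7077] [-1.2706  0.1639]
9 26 [30.1387 30.7285] [-1.3382  0.1696]
9 28 [30.687  30.7394] [-1.3769  0.1728]
9 30 [31.2946 30.7507] [-1.4194  0.1761]
9 32 [31.9667 30.7625] [-1.466   0.1796]
9 34 [32.7094 30.7748] [-1.5173  0.1833]
9 38 [34.4351 30.8013] [-1.6364  0.1917]
10 22 [30.629  30.5678] [-0.215   0.2373]
10 26 [30.511  30.5822] [-0.2355  0.2387]
10 28 [30.5082 30.5893] [-0.2462  0.2395]
10 30 [30.5427 30.5965] [-0.2571  0.2403]
10 32 [30.6147 30.6038] [-0.2685  0.2411]
10 34 [30.7247 30.611 ] [-0.2803  0.242 ]
10 38 [31.0617 30.6258] [-0.3055  0.2439]
```

send_rows(steps=[{"dp": [0, 0, 0], "twist": [0, 0, 0], "hand": 1}, {"dp": [0, 0, 0], "twist": [0, 0, 0], "hand": 1}, {"dp": [0, 0, 0], "twist": [0, 0, 0], "hand": 1}, {"dp": [0, 0, 0], "twist": [0, 0, 0], "hand": 1}, {"dp": [0, 0, 0], "twist": [0, 0, 0], "hand": 1}, {"dp": [0, 0, 0], "twist": [0, 0, 0], "hand": 1}, {"dp": [0, 0, 0], "twist": [0, 0, 0], "hand": 1}, {"dp": [0, 0, 0], "twist": [0, 0, 0], "hand": 1}])

```text
time: 10.28
position: [0.5281, 0.2392, 0.2795]
tool_rot: [0.685, 0.685, 0.177, 0.177]
force: [-0.5, -0.3, -2.8]
finger_gap: 0.563
```

```bash
python3 - <<'E'
from station import *
from h import *
np.set_printoptions(precision=4,suppress=True)
S=camera_params('scene');D=camera_params('side')
p=camera_params('wrist');o0=get_obs();im=camera('wrist');o=get_obs();M=R.from_quat(o0['tool_rot']).as_matrix();P=o0['position']
print(P,o['position'],o0['joint_velocities'],o0['finger_gap'])
q0=P-.023*M[:,2]
for uv in [(248,174),(388,174)]:
    c,d=ray(p,uv);x=c+d*((q0-c)@M[:,2])/(d@M[:,2]);print(M.T@(x-P))
n=np.array([-.485,0,.875]);d=P-.015*M[:,2]-[.5944,.239,.162];print(d@n,d@[.875,0,.485],d[1])
cv2.imwrite('pics/wrist12.png',im);cv2.imwrite('pics/scene12.png',camera('scene'))
E
```

```text
[0.5281 0.2392 0.2795] [0.5281 0.2392 0.2795] [0.0003 0.0004 0.     0.0004 0.0007 0.0006] 0.5630699700164343
[ 0.0592 -0.024  -0.023 ]
[ 0.0593  0.0256 -0.023 ]
0.14995127889269427 -0.0010649171110989374 0.00019157468381500453
```

View pics/scene12.png

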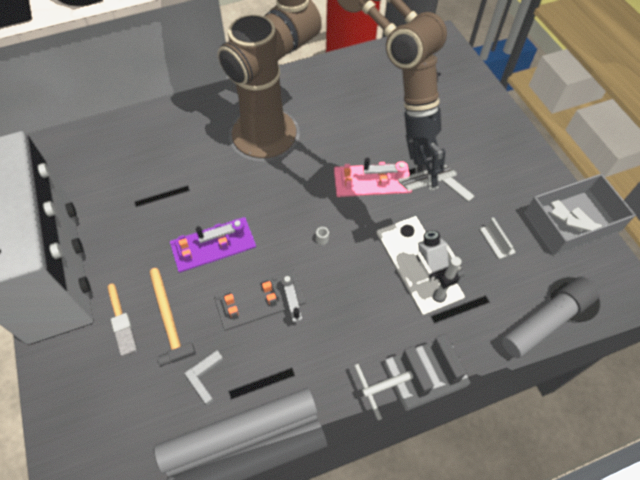

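The robot is at rest and the coupon is centred: axial 150 mm, lateral errors about 1 mm. The scene view shows the inspection camera where it was (432,237), the hold-down aside at (292,300) and the bench items in place. I'll hand in.

```bash
python3 -c "
from station import *
print(hand_in())"
```

```text
the job is handed in; nothing more can be done
None
```

I swung the dark fixture's hold-down arm aside, lifted the coupon out, and handed the job in while holding its underside in front of the inspection camera. `hand_in()` reported no verdict.

- **Hold-down arm:** it measured about 1.48 rad after the swing. In the last scene picture it was still aside.
- **Coupon:** gripped across its 50 mm width at 70 N and lifted clear.
- **Position (from my own measurements):** the underside centre was 150 mm in front of the lens, with about 1 mm sideways error each way. The coupon was tilted about 29° to match the lens.
- **Final state:** joint speeds were near zero. The camera and the bench items looked unmoved in the last scene picture.
- **Lens tilt disagreement:** three estimates gave 26.6° (block face), about 28° (lens ring circularity) and 30.5° (block centre to lens). I used 29°, which leaves about 2.5° of uncertainty against the 11° allowed.
- **Grip check:** a first wrist-camera check put the coupon 5 mm off centre in the grip. It was taken while the arm was still settling; repeated at rest, it read about 1 mm.

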